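Open the polishing machine's hood past its hidden safety catch

ROBOT

A 6-joint arm with a two-finger parallel gripper is mounted at the origin on the work surface. World frame = base frame: x ahead of the robot, y to its left, z up, the work surface at z = 0. Lengths are in m, angles in rad, forces in N, time in s.
With the tool pointing down it reaches from about 0.35 to 0.975 m from the base axis. Payload 4.9 kg.
Tool frame: the origin (TCP) lies on the centre line of the jaws, within the pads' length; the fingertips stand manip.tip_reach ahead of it and the grasp point (between the pads) is the TCP (manip.tip_reach is the distance from the TCP to the fingertips, in m); z points along the fingers, y is the line along which they close (so a half turn about z gives the same grasp; the last joint's range is limited). The gripper opens to 85 mm and grips with 20 to 120 N. Pads are 22 mm wide; open, the fingers measure 114 mm over their backs; the gripper's body (76 mm by 85 mm) begins 54 mm behind the grasp point. The pads swing forward as they close: fully open they stand 13 mm farther back than shut.
Start: joints at [1.12, 0.053, 1.613, -0, 1.476, -0.119], TCP at [0.204, 0.591, 0.25] pointing down, gripper open.
Joint ranges: [-3.01, 3.01], [-1.01, 2.22], [0.06, 2.58], [-1.02, 4.17], [0.09, 2.62], [-3.14, 3.14]. Speed limits (rad/s): [2.57, 2.57, 3.14, 3.14, 3.14, 3.14].

INTERFACE

Orientations are given as a unit quaternion [w, x, y, z].
In Python, from plant import manip gives the robot as it stands. The module is installed in compiled form; this text tells all that it offers.
- The arm moves only by the tool move_arm, never from a script. Its argument "rows" is a list of rows, each a list of 7 numbers: the shift along the tool's x, y, z in cm, then the turn, a rotation vector about the tool's x, y, z in degrees, then the opening, from -1 (shut) to 1 (fully open). In form: [[tx, ty, tz, ax, ay, az, jaw], ...]. A call has 1 to 20 rows; each row shifts and turns the commanded pose from where the row before left it, along the tool's axes as they then stand; what a row does not reach is not made up. A row lasts 1/12 s, in which the tool goes at most 41.7 mm and 7.16 degrees, less where a joint would pass 70% of its speed; a pose out of reach is approached as far as the arm can. A call is refused whole if a number of a shift passes 4.17 or a number of a turn 7.16, either way. A call with a gripper value outside its range is refused whole. The fingers move at their own pace and stop on an object; the grip force is fixed at half the most. Time passes only in rows, so rows that do not move let the fingers close. It gives the time, the measured TCP pose, the force, the opening and the grip force at its end, in the units of the state.
- manip.state(): the state, without advancing time (a new reading comes with each control period).
- manip.grab_frame(name): name is "side" or "top" or "wrist"; returns a dict with "img" (384x512x3 uint8, blue, green, red), "mtx" (3x3 intrinsics, pixels), "k1" (the pictures are not rectified: a ray, as slopes to the right and down, at radius r is drawn at 1 + k1 r^2 times it, then the intrinsics apply), "R" (3x3) and "t" (3): a world point X has camera coordinates R X + t. Camera axes: x right, y down, z forward; pixel columns grow to the right and rows downward; lengths in m; the calibration is good to about 2 mm. A picture is of the moment at which its call begins. There is no depth.
- manip.job_done(): hands the job in; it is judged then, once.
The state is a dict: "time": time; "joint_pos": joint angles; "joint_vel": joint speeds; "joint_efforts": joint torques, N m; "tool_pos": TCP position; "tool_rot": TCP orientation; "contact_force": force on the tool from outside, world axes, zero at the start; "ft_torque": the same for the moment, N m; "gripper_width": opening from 0.0 (shut) to 1.0 (fully open); "grasp_force": force on a finger pad.
Only numpy, scipy, OpenCV 4.12 (cv2) and the standard library are available. Lean on these libraries where they do the work, as an engineer would, in place of code of your own. Each camera call takes 0.05 s, during which the arm holds its last target. There are 200 camera calls.

TASK

The polishing machine's hood has popped ajar but its hidden safety catch still holds it. Reach under the raised front edge, feel for the catch's tongue and push it gently to the left (as seen from the robot), lift the hood while holding it aside, then swing the hood up steeply, past 65 degrees from level, so that it stays open by itself with the robot clear of it. Press on nothing with more than 25 N, do not fling the hood, and leave the other things on the bench where they are.

Things in the scene. Friction and masses are not known exactly. Their poses are not given: they have to be found in the camera images.
- machine: Fixed polishing machine, grey, 200 x 270 x 95 mm, green motor on its left side out to y = +240 mm. Its place and yaw vary. Origin: on the bench, 128 mm behind the front lip; own x runs from its front (towards the robot) to its rear, own y to its left as seen from the robot, z up. Its aluminium hood overhangs an open throat at the front, where a hidden sprung safety catch holds it.
- throat_floor (a point): Middle of the throat's floor, 24 mm above the bench, right below the hood's front edge. The throat is free space from this floor up to the hood, open to the front and sides, reaching 78 mm rearward from the hood's front edge to an upright wall. Only the catch stands in it.
- tongue_zone (a point): Middle of the zone in which the catch's tongue stands; fixed to the machine. The tongue is an upright steel paddle 4 mm thick, from 2 to 24 mm behind the lip's point and from 11 to 55 mm below the lip's lower edge (hood as found). Its place along the machine's y is NOT measured: anywhere from 35 mm right to 35 mm left of this point. Enter right of the zone and feel for it.
- catch_pin_zone (a point): Middle of the line, 44 mm behind the lip, on which the catch's upright pin stands (same y as the tongue). The lever turns on it: push the tongue LEFT (machine +y); it cannot go right. Spring: 2 N at first, about 6 N when it lets go, after 9 mm at a place 15 mm behind the lip; hard stop after 19 mm there. It springs back when let go: hold it aside till the front edge is 20 mm up.
- hood (a joint): Hood's angle about its rear hinge, rad. 0 = as found: ajar on its buffers, tilted up 0.14 rad from level, as low as it goes. Grows as the front edge rises; stop at 1.30. 0.02 is the catch's play, then it is solid, and lifting first makes the catch rub; above 0.13 it is free. About 0.5 kg, 5 N to lift at the edge. The stiff hinge holds it above 0.5; lower it may sink.
- hood_lip (a point): Middle of the lower edge of the hood's front lip, 116 mm above the bench as found; moves with the hood. The hood is a sheet 280 mm wide (machine y), 180 mm from hinge to front edge, 4 mm thick; the lip is 4 mm thick, turned down 16 mm below the sheet. Behind the lip it can be lifted by fingers reaching under it, tilted some 25 to 45 degrees.
- hood_bar (a point): Middle of a round steel bar 8 mm thick under the hood, 30 mm behind the lip, along the machine's y between end plates 120 mm to either side; its lower side hangs 6 mm lower than the lip's edge (square to the hood's sheet). The catch hooks over this bar. Moves with the hood.
- hood_hinge (a point): Middle of the hood's hinge line at the machine's rear, 105 mm above the bench; the axis runs along the machine's y. The hood turns about it, its front edge rising and going rearward. The hinge is rigid: a finger wedged under the lip that strays from this arc towards the hinge presses hard at once, so watch the force and yield.
- polish_tin: Bystander: loose upright metal can with a yellow band, 66 mm across, 140 mm tall; origin at the centre of its underside.
- tumbler: Bystander: loose glass tumbler, 64 mm across, 85 mm tall; origin at the centre of its underside.
- glue_bottle: Bystander: loose white plastic bottle, 60 mm across, 130 mm tall; origin at the centre of its underside.
- brass_plate: Bystander: loose engraved brass plate on a wooden backing, 200 x 260 x 22 mm (x, y, z), lying flat; origin at the centre of its underside.
- brush: Bystander: loose hand brush lying on the bench in front of the machine; origin at the centre of its underside.
- burnisher: Bystander: loose round wooden stick 12 mm thick, 170 mm long, lying along its own x axis.
- wax_jar: Bystander: loose amber glass jar with a steel cap, 50 mm across, 45 mm tall, standing to the right of the machine; origin at the centre of its underside.

How it is judged:
By the outcome, as a careful person would: the job done as asked, in the order asked, and still so for the second after the job is handed in, with the robot touching nothing.
It also fails if it takes over 58 s, if anything falls off the work surface, if the arm or the gripper's body presses on something with over 40 N, if the wrist force passes 120 N, or if a joint passes its speed limit or range.

## Working session

There is one attempt and no reset: what is moved stays moved. The work goes in short steps, Python scripts to look and compute and a tool call to move; the robot and the scene stay as the last step left them, time stands still between calls to the robot, and variables do not carry over. Pictures are saved under pics/ and viewed, at most 10 in all, crops included, and the job is handed in when it is done.

Besides the shell and the picture viewer there is one more tool, called after "Call:" as name(argument=value, ...) on one line, values as JSON. move_arm: Moves the arm, as the interface text tells. Its arguments: {"type":"object","properties":{"rows":{"type":"array","items":{"type":"array","items":{"type":"number"}}}},"required":["rows"]}

```bash
mkdir -p pics; ls; python3 - <<'E'
from plant import manip
import cv2,numpy as np
print(manip.state(), manip.tip_reach)
for n in ("side","top"):
    f=manip.grab_frame(n); cv2.imwrite(f"pics/{n}0.png",cv2.resize(f["img"],(768,576)))
    print(n,f["mtx"].tolist(),f["k1"],f["R"].round(4).tolist(),f["t"].round(4).tolist())
E
```

```text
pics
{'time': 0.0, 'joint_pos': array([ 1.11997472e+00,  5.34068716e-02,  1.61431938e+00, -2.93679357e-05,
        1.47603561e+00, -1.19011830e-01]), 'joint_vel': array([-3.40284422e-04, -1.16846043e-03,  3.62968094e-04, -4.99498419e-05,
        3.21513502e-04, -2.46699219e-03]), 'joint_efforts': array([ 9.17788602e-04, -3.93696356e+01, -3.70175171e+01, -2.69451175e-05,
        7.23664052e-03,  8.48979852e-06]), 'tool_pos': array([0.20334534, 0.59035645, 0.24901683]), 'tool_rot': array([-2.90830830e-04,  1.65143381e-01,  9.86268973e-01, -1.04498775e-03]), 'contact_force': array([0.43893023, 0.42433611, 0.48952529]), 'ft_torque': array([-0.03687942,  0.02174875, -0.01814356]), 'grasp_force': 0.0, 'gripper_width': 0.9969232970072888} 0.019
side [[363.1861582320157, 0.0, 261.0380052652107], [0.0, 363.1861582320157, 195.81312021615076], [0.0, 0.0, 1.0]] -0.07379901427365078 [[0.9272, -0.374, 0.0231], [-0.2019, -0.5506, -0.81], [0.3157, 0.7463, -0.5859]] [-0.4768, 0.169, 0.9465]
top [[367.02488670313096, 0.0, 257.778691842844], [0.0, 367.02488670313096, 181.22598470423114], [0.0, 0.0, 1.0]] 0.04001384017584721 [[-0.0217, -0.9998, -0.0003], [-0.9949, 0.0216, -0.0987], [0.0986, -0.0019, -0.9951]] [0.008, 0.5382, 1.1251]
```

View pics/top0.png

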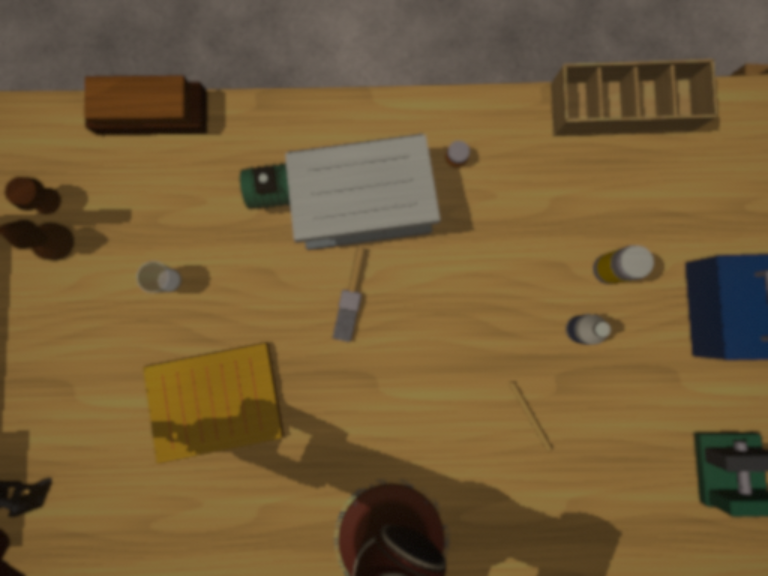

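View pics/side0.png

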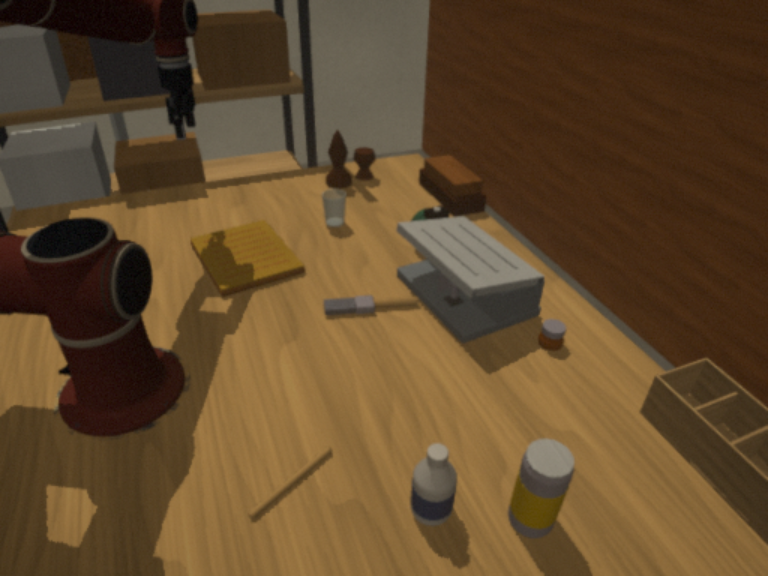

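```bash
cat > h.py <<'E'
from plant import manip
import cv2,numpy as np
def px(f,uv,z):
    n=cv2.undistortPoints(np.array(uv,float).reshape(-1,1,2),f["mtx"],np.array([f["k1"],0,0,0.]))[:,0]
    d=np.c_[n,np.ones(len(n))]@f["R"]; c=-f["R"].T@f["t"]
    z=np.broadcast_to(z,len(d)); return c+d*((z-c[2])/d[:,2])[:,None]
def proj(f,X):
    return cv2.projectPoints(np.array(X,float).reshape(-1,1,3),cv2.Rodrigues(f["R"])[0],f["t"].reshape(3,1),f["mtx"],np.array([f["k1"],0,0,0.]))[0][:,0]
E
python3 - <<'E'
from h import *
f=manip.grab_frame("top")
im=f["img"]; hsv=cv2.cvtColor(im,cv2.COLOR_BGR2HSV)
m=((hsv[...,1]<60)&(hsv[...,2]>110)).astype(np.uint8)
m[:80]=0;m[175:]=0;m[:,:180]=0;m[:,296:]=0
m=cv2.morphologyEx(m,cv2.MORPH_CLOSE,np.ones((5,5)))
c=max(cv2.findContours(m,0,1)[0],key=cv2.contourArea)
q=cv2.approxPolyDP(c,6,True)[:,0]; print(cv2.contourArea(c),q.tolist())
z=[0.134 if v>130 else .109 for u,v in q]
P=px(f,q,z); print(P.round(4).tolist())
a=cv2.resize(im[80:175,180:300],None,fx=3.3,fy=3.3,interpolation=2)
s=manip.grab_frame("side")["img"][130:240,250:380]
s=cv2.resize(s,None,fx=3.0,fy=3.0,interpolation=2)
o=np.zeros((340,790,3),np.uint8);o[:a.shape[0],:a.shape[1]]=a;o[:s.shape[0],400:400+s.shape[1]]=np.minimum(s*1.6,255)
cv2.imwrite("pics/c1.png",o)
E
```

```text
5406.0 [[283, 92], [192, 102], [196, 158], [291, 146]]
[[0.7953, -0.0844, 0.109], [0.7705, 0.1865, 0.109], [0.5982, 0.1716, 0.134], [0.6271, -0.101, 0.134]]
```

View pics/c1.png

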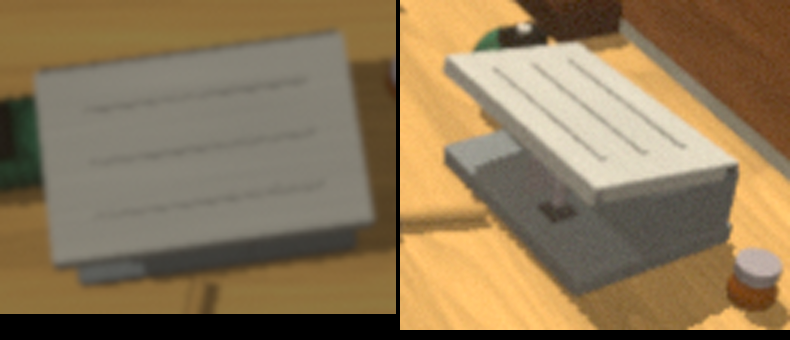

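```bash
python3 - <<'E'
from h import *
from scipy.optimize import least_squares
f=manip.grab_frame("top"); s=manip.grab_frame("side")
uvt=np.array([(191.2,102.1),(283.6,90.6),(293,147.3),(196.1,159.7)])
# side crop: corners rearleft? frontleft (447,60), frontright(597,192), rearright(737,165), floor plate front-right (578,290), front-left(447,157)
cs=lambda a:np.array([(250+(u-400)/3,130+v/3) for u,v in a])
uvs=cs([(446,60),(595,192),(737,162)])
# machine pts: origin, lip at x=-.128; hinge at x=-.128+.178
L=-.128; H=L+.180*np.cos(.14)
X=np.array([(H,.14,.108),(H,-.14,.108),(L,-.14,.135),(L,.14,.135)])
Xs=X[[3,2,1]]
def W(p,X):
    c,n=np.cos(p[2]),np.sin(p[2]); return np.c_[p[0]+c*X[:,0]-n*X[:,1],p[1]+n*X[:,0]+c*X[:,1],X[:,2]]
r=lambda p:np.r_[(proj(f,W(p,X))-uvt).ravel(),(proj(s,W(p,Xs))-uvs).ravel()]
o=least_squares(r,[.74,.05,.1]); p=o.x; print(p,o.fun.round(1).tolist())
o1=least_squares(lambda p:r(p)[:8],p);print(o1.x,o1.fun.round(1).tolist())
for name,x in (("lip",(L,0,.116)),("hinge",(H,0,.105)),("floor",(L,0,.024))): print(name,W(p,np.array([x])).round(4).tolist())
def mach(P):
    d=P[:,:2]-p[:2];c,n=np.cos(p[2]),np.sin(p[2]); return np.c_[c*d[:,0]+n*d[:,1],-n*d[:,0]+c*d[:,1]]
print("slot",mach(px(s,cs([(557,212),(542,212),(575,212)]),.024)), "tongue low",mach(px(s,cs([(557,203)]),.061)))
print("brush",px(f,[(362/1.5,250/1.5),(345/1.5,335/1.5)],.01))
E
```

```text
[0.7356131  0.04569974 0.11217678] [-0.5, 0.2, 0.5, -0.4, 0.4, -0.4, 0.2, 0.1, -0.6, -1.4, -0.4, -0.8, 0.3, 1.1]
[0.73529681 0.04597879 0.1067534 ] [-0.5, 0.1, 0.5, -0.1, 0.1, 0.0, -0.1, -0.0]
lip [[0.6084, 0.0314, 0.116]]
hinge [[0.7855, 0.0513, 0.105]]
floor [[0.6084, 0.0314, 0.024]]
slot [[-0.08447454 -0.03277794]
 [-0.09862977 -0.02567954]
 [-0.06745568 -0.04131342]] tongue low [[-0.10678116 -0.06027769]]
brush [[0.58780098 0.04781653 0.01      ]
 [0.40874925 0.08652737 0.01      ]]
```

```bash
cat >> h.py <<'E'
from scipy.linalg import fractional_matrix_power as fmp
from scipy.spatial.transform import Rotation as Ro
M=np.array([.7356,.0457,.112])
c,n=np.cos(M[2]),np.sin(M[2]); Rm=np.array([[c,-n,0],[n,c,0],[0,0,1]])
TR=manip.tip_reach
def cur():
    s=manip.state(); q=s["tool_rot"]; T=np.eye(4); T[:3,:3]=Ro.from_quat([q[1],q[2],q[3],q[0]]).as_matrix(); T[:3,3]=s["tool_pos"]; return T
def tip(T):  # tip in machine coords: d behind lip mm, y mm, z mm, tau deg
    P=T[:3,3]+TR*T[:3,2]; m=Rm.T@(P-[M[0],M[1],0]); a=Rm.T@T[:3,2]
    return np.r_[(m[0]+.128)*1e3,m[1]*1e3,m[2]*1e3,np.degrees(np.arctan2(-a[2],a[0])),np.degrees(np.arcsin(a[1]))].round(1)
def target(d,y,z,tau):
    t=np.radians(tau); a=np.array([np.cos(t),0,-np.sin(t)]); yy=np.array([0,1.,0]); T=np.eye(4)
    T[:3,:3]=Rm@np.c_[np.cross(yy,a),yy,a]; T[:3,3]=Rm@np.array([d/1e3-.128,y/1e3,z/1e3])+[M[0],M[1],0]-TR*T[:3,2]; return T
def rows(A,B,N):
    S=fmp(np.linalg.inv(A)@B,1/N).real; return np.r_[S[:3,3]*100,Ro.from_matrix(S[:3,:3]).as_rotvec(degrees=True)].round(3).tolist()
def rep():
    s=manip.state(); Ff=Rm.T@s["contact_force"]; print("t%.2f"%s["time"],"tip",tip(cur()),"F(mach)",Ff.round(1),"j",s["joint_pos"].round(2))
E
python3 - <<'E'
from h import *
rep()
A=cur();B=target(-90,-65,150,40)
print(B[:3,3]); 
for N in (20,): print(rows(A,B,N))
E
```

```text
t0.30 tip [-339.9  601.1  230.9   90.    -0. ] F(mach) [ 0.4 -0.7  0.7] j [ 1.12  0.05  1.61 -0.    1.48 -0.12]
[ 0.511767   -0.04488447  0.16221296]
[-1.681, -3.017, 1.124, -0.556, -2.458, -1.188]
```

Call:
move_arm(rows=[[-1.68, -3.02, 1.12, -0.56, -2.46, -1.19, -1], [-1.68, -3.02, 1.12, -0.56, -2.46, -1.19, -1], [-1.68, -3.02, 1.12, -0.56, -2.46, -1.19, -1], [-1.68, -3.02, 1.12, -0.56, -2.46, -1.19, -1], [-1.68, -3.02, 1.12, -0.56, -2.46, -1.19, -1], [-1.68, -3.02, 1.12, -0.56, -2.46, -1.19, -1], [-1.68, -3.02, 1.12, -0.56, -2.46, -1.19, -1], [-1.68, -3.02, 1.12, -0.56, -2.46, -1.19, -1], [-1.68, -3.02, 1.12, -0.56, -2.46, -1.19, -1], [-1.68, -3.02, 1.12, -0.56, -2.46, -1.19, -1]])

```text
time: 1.13
tool_pos: [0.3141, 0.2564, 0.1638]
tool_rot: [0.219, 0.058, 0.974, 0.012]
contact_force: [0.6, -0.0, 0.5]
gripper_width: 0.001
grasp_force: 0.0
```

```bash
python3 -c "
from h import *
rep();print(rows(cur(),target(-90,-65,150,40),12),rows(cur(),target(-90,-65,150,50),12))"
```

```text
t1.13 tip [-259.2  255.6  146.7   64.8   -2.8] F(mach) [ 0.6 -0.1  0.5] j [ 0.67 -0.71  2.39 -0.3   1.12 -0.7 ]
[-1.389, -2.509, 0.939, -0.454, -2.036, -0.98] [-1.477, -2.504, 0.823, -0.365, -1.206, -1.01]
```

Call:
move_arm(rows=[[-1.4, -2.5, 0.94, -0.45, -2.04, -0.98, -1], [-1.4, -2.5, 0.94, -0.45, -2.04, -0.98, -1], [-1.4, -2.5, 0.94, -0.45, -2.04, -0.98, -1], [-1.4, -2.5, 0.94, -0.45, -2.04, -0.98, -1], [-1.4, -2.5, 0.94, -0.45, -2.04, -0.98, -1], [-1.4, -2.5, 0.94, -0.45, -2.04, -0.98, -1], [-1.4, -2.5, 0.94, -0.45, -2.04, -0.98, -1], [-1.4, -2.5, 0.94, -0.45, -2.04, -0.98, -1], [-1.4, -2.5, 0.94, -0.45, -2.04, -0.98, -1], [-1.4, -2.5, 0.94, -0.45, -2.04, -0.98, -1], [-1.4, -2.5, 0.94, -0.45, -2.04, -0.98, -1], [-1.4, -2.5, 0.94, -0.45, -2.04, -0.98, -1], [0, 0, 0, 0, 0, 0, -1]])

```text
time: 2.22
tool_pos: [0.5139, -0.0457, 0.1635]
tool_rot: [0.42, -0.046, 0.906, 0.022]
contact_force: [-0.2, 0.0, 0.3]
gripper_width: 0.004
grasp_force: 0.0
```

```bash
python3 -c "
from h import *
rep();A=cur();C=target(-45,-65,92,40);print(rows(A,C,6),rows(C,target(24,-65,74,40),9))"
```

```text
t2.22 tip [-88.  -66.2 151.2  40.2  -0.4] F(mach) [-0.2  0.1  0.3] j [-0.44 -0.62  2.46  0.72  0.64 -2.55]
[0.294, 0.021, 1.185, -0.069, -0.038, -0.06] [-0.34, 0.0, 0.716, 0.0, -0.0, -0.0]
```

Call:
move_arm(rows=[[0.3, 0.02, 1.18, -0.07, -0.04, -0.06, -1], [0.3, 0.02, 1.18, -0.07, -0.04, -0.06, -1], [0.3, 0.02, 1.18, -0.07, -0.04, -0.06, -1], [0.3, 0.02, 1.18, -0.07, -0.04, -0.06, -1], [0.3, 0.02, 1.18, -0.07, -0.04, -0.06, -1], [0.3, 0.02, 1.18, -0.07, -0.04, -0.06, -1], [0, 0, 0, 0, 0, 0, -1]])

```text
time: 2.8
tool_pos: [0.5538, -0.0341, 0.1017]
tool_rot: [0.42, -0.053, 0.906, 0.026]
contact_force: [-0.1, 0.2, -0.4]
gripper_width: 0.003
grasp_force: 0.0
```

```bash
python3 -c "
from h import *
rep();A=cur();print(rows(A,target(24,-65,73,40),10))
f=manip.grab_frame('side');cv2.imwrite('pics/c2.png',cv2.resize(f['img'][110:260,210:410],None,fx=4,fy=4,interpolation=2))
print(proj(f,[A[:3,3]+TR*A[:3,2]]))"
```

```text
t2.80 tip [-47.1 -58.8  89.5  40.2   0.4] F(mach) [-0.1  0.2 -0.4] j [-0.37 -0.34  2.39  0.96  0.46 -2.8 ]
[-0.331, -0.063, 0.649, 0.043, -0.022, 0.014]
[[283.2449658  195.69128514]]
```

View pics/c2.png

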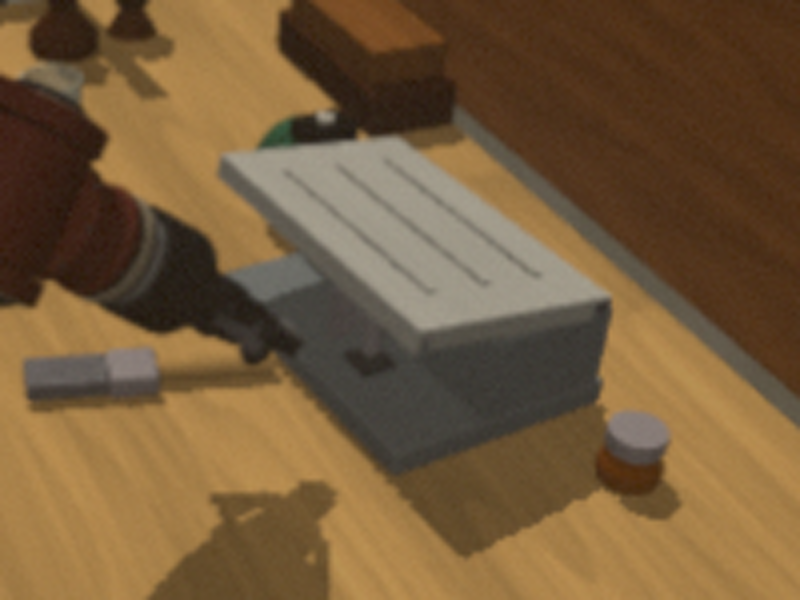

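Call:
move_arm(rows=[[0, 0, 0, 0, 0, 7, -1], [0, 0, 0, 0, 0, 7, -1], [0, 0, 0, 0, 0, 7, -1], [0, 0, 0, 0, 0, 7, -1], [0, 0, 0, 0, 0, 7, -1], [0, 0, 0, 0, 0, 7, -1], [0, 0, 0, 0, 0, 7, -1], [0, 0, 0, 0, 0, 7, -1], [0, 0, 0, 0, 0, 7, -1], [0, 0, 0, 0, 0, 7, -1], [0, 0, 0, 0, 0, 7, -1], [0, 0, 0, 0, 0, 7, -1], [0, 0, 0, 0, 0, 7, -1], [0, 0, 0, 0, 0, 7, -1], [0, 0, 0, 0, 0, 7, -1], [0, 0, 0, 0, 0, 7, -1], [0, 0, 0, 0, 0, 7, -1], [0, 0, 0, 0, 0, 7, -1], [0, 0, 0, 0, 0, 7, -1], [0, 0, 0, 0, 0, 7, -1]])

```text
time: 4.52
tool_pos: [0.5545, -0.0351, 0.1053]
tool_rot: [0.12, 0.833, 0.357, 0.406]
contact_force: [-0.3, 0.2, -0.4]
gripper_width: -0.001
grasp_force: 0.0
```

```bash
sed -i 's/np.c_\[np.cross(yy,a),yy,a\]/np.c_[-np.cross(yy,a),-yy,a]/' h.py; python3 -c "
from h import *
rep();A=cur();print(rows(A,target(-30,-66,85,40),8))"
```

```text
t4.52 tip [-46.4 -59.9  93.1  39.9   0.3] F(mach) [-0.3  0.2 -0.4] j [-0.37 -0.34  2.39  0.95  0.46 -0.35]
[0.022, 0.092, 0.222, -0.032, -0.02, 4.985]
```

Call:
move_arm(rows=[[0.02, 0.09, 0.22, 0, 0, 5, -1], [0.02, 0.09, 0.22, 0, 0, 5, -1], [0.02, 0.09, 0.22, 0, 0, 5, -1], [0.02, 0.09, 0.22, 0, 0, 5, -1], [0.02, 0.09, 0.22, 0, 0, 5, -1], [0.02, 0.09, 0.22, 0, 0, 5, -1], [0.02, 0.09, 0.22, 0, 0, 5, -1], [0.02, 0.09, 0.22, 0, 0, 5, -1], [0, 0, 0, 0, 0, 0, -1], [0, 0, 0, 0, 0, 0, -1]])

```text
time: 5.35
tool_pos: [0.5713, -0.0391, 0.0968]
tool_rot: [-0.025, 0.904, 0.055, 0.422]
contact_force: [0.1, 0.7, 0.3]
gripper_width: -0.002
grasp_force: 0.0
```

```bash
python3 -c "
from h import *
rep();A=cur();print(rows(A,target(24,-66,73,40),14))"
```

```text
t5.35 tip [-30.2 -65.8  84.6  40.    0.3] F(mach) [0.2 0.7 0.3] j [-0.36 -0.26  2.35  1.02  0.43  0.27]
[0.185, 0.002, 0.35, -0.021, -0.003, 0.025]
```

Call:
move_arm(rows=[[0.18, 0, 0.35, 0, 0, 0, -1], [0.18, 0, 0.35, 0, 0, 0, -1], [0.18, 0, 0.35, 0, 0, 0, -1], [0.18, 0, 0.35, 0, 0, 0, -1], [0.18, 0, 0.35, 0, 0, 0, -1], [0.18, 0, 0.35, 0, 0, 0, -1], [0.18, 0, 0.35, 0, 0, 0, -1], [0.18, 0, 0.35, 0, 0, 0, -1], [0.18, 0, 0.35, 0, 0, 0, -1]])

```text
time: 6.1
tool_pos: [0.6059, -0.0351, 0.0878]
tool_rot: [-0.025, 0.905, 0.053, 0.422]
contact_force: [0.2, 0.8, -0.1]
gripper_width: 0.003
grasp_force: 0.0
```

```bash
python3 -c "
from h import *
rep();A=cur();print(rows(A,target(24,-66,72,40),6))"
```

```text
t6.10 tip [  4.7 -65.7  75.6  40.    0.3] F(mach) [ 0.3  0.8 -0.1] j [-0.32 -0.14  2.27  1.07  0.38  0.23]
[0.162, 0.005, 0.285, -0.05, 0.005, 0.031]
```

Call:
move_arm(rows=[[0.16, 0, 0.28, 0, 0, 0, -1], [0.16, 0, 0.28, 0, 0, 0, -1], [0.16, 0, 0.28, 0, 0, 0, -1], [0.16, 0, 0.28, 0, 0, 0, -1], [0.16, 0, 0.28, 0, 0, 0, -1], [0.16, 0, 0.28, 0, 0, 0, -1], [0, 0, 0, 0, 0, 0, -1], [0, 0, 0, 0, 0, 0, -1]])

```text
time: 6.77
tool_pos: [0.6246, -0.0328, 0.0845]
tool_rot: [-0.025, 0.905, 0.053, 0.422]
contact_force: [-0.2, 0.1, 0.7]
gripper_width: 0.003
grasp_force: 0.0
```

```bash
python3 -c "
from h import *
rep()"
```

```text
t6.77 tip [ 23.5 -65.5  72.3  40.    0.3] F(mach) [-0.2  0.1  0.7] j [-0.31 -0.09  2.23  1.09  0.36  0.22]
```

Call:
move_arm(rows=[[0, -0.2, 0, 0, 0, 0, -1], [0, -0.2, 0, 0, 0, 0, -1], [0, -0.2, 0, 0, 0, 0, -1], [0, -0.2, 0, 0, 0, 0, -1], [0, 0, 0, 0, 0, 0, -1]])

```text
time: 7.18
tool_pos: [0.6233, -0.0245, 0.0845]
tool_rot: [-0.025, 0.905, 0.054, 0.422]
contact_force: [-0.1, 0.8, 0.0]
gripper_width: -0.002
grasp_force: 0.0
```

```bash
python3 -c "
from h import *
rep()"
```

```text
t7.18 tip [ 23.1 -57.1  72.3  40.    0.3] F(mach) [-0.   0.8  0. ] j [-0.29 -0.09  2.24  1.08  0.35  0.24]
```

Call:
move_arm(rows=[[0, -0.1, 0, 0, 0, 0, -1], [0, -0.1, 0, 0, 0, 0, -1], [0, -0.1, 0, 0, 0, 0, -1], [0, -0.1, 0, 0, 0, 0, -1], [0, 0, 0, 0, 0, 0, -1]])

```text
time: 7.6
tool_pos: [0.623, -0.0208, 0.0846]
tool_rot: [-0.025, 0.905, 0.053, 0.422]
contact_force: [0.2, -1.1, -0.0]
gripper_width: 0.002
grasp_force: 0.0
```

Call:
move_arm(rows=[[0, -0.1, 0, 0, 0, 0, -1], [0, -0.1, 0, 0, 0, 0, -1], [0, -0.1, 0, 0, 0, 0, -1], [0, 0, 0, 0, 0, 0, -1]])

```text
time: 7.93
tool_pos: [0.6226, -0.0178, 0.0845]
tool_rot: [-0.025, 0.905, 0.053, 0.422]
contact_force: [-0.1, -0.5, 0.7]
gripper_width: 0.002
grasp_force: 0.0
```

Call:
move_arm(rows=[[0, -0.1, 0, 0, 0, 0, -1], [0, -0.1, 0, 0, 0, 0, -1], [0, 0, 0, 0, 0, 0, -1]])

```text
time: 8.18
tool_pos: [0.6224, -0.0158, 0.0845]
tool_rot: [-0.025, 0.905, 0.053, 0.422]
contact_force: [0.2, 0.2, 1.0]
gripper_width: 0.003
grasp_force: 0.0
```

Call:
move_arm(rows=[[0, -0.1, 0, 0, 0, 0, -1], [0, -0.1, 0, 0, 0, 0, -1], [0, 0, 0, 0, 0, 0, -1]])

```text
time: 8.43
tool_pos: [0.6222, -0.0138, 0.0845]
tool_rot: [-0.025, 0.905, 0.053, 0.422]
contact_force: [-0.5, -0.2, 0.8]
gripper_width: 0.001
grasp_force: 0.0
```

Call:
move_arm(rows=[[0, -0.1, 0, 0, 0, 0, -1], [0, -0.1, 0, 0, 0, 0, -1], [0, 0, 0, 0, 0, 0, -1]])

```text
time: 8.68
tool_pos: [0.622, -0.0123, 0.0846]
tool_rot: [-0.025, 0.905, 0.053, 0.422]
contact_force: [0.3, -2.6, 0.0]
gripper_width: -0.006
grasp_force: 0.9
```

Call:
move_arm(rows=[[0, -0.1, 0, 0, 0, 0, -1], [0, -0.1, 0, 0, 0, 0, -1], [0, 0, 0, 0, 0, 0, -1]])

```text
time: 8.93
tool_pos: [0.6218, -0.0103, 0.0846]
tool_rot: [-0.025, 0.905, 0.053, 0.422]
contact_force: [0.3, -3.1, -0.9]
gripper_width: -0.004
grasp_force: 1.7
```

Call:
move_arm(rows=[[0, -0.1, 0, 0, 0, 0, -1], [0, -0.1, 0, 0, 0, 0, -1], [0, -0.1, 0, 0, 0, 0, -1], [0, -0.1, 0, 0, 0, 0, -1], [0, 0, 0, 0, 0, 0, -1]])

```text
time: 9.35
tool_pos: [0.6215, -0.0064, 0.0847]
tool_rot: [-0.025, 0.905, 0.053, 0.422]
contact_force: [1.7, -3.9, -2.2]
gripper_width: -0.001
grasp_force: 2.4
```

Call:
move_arm(rows=[[0, -0.1, 0, 0, 0, 0, -1], [0, -0.1, 0, 0, 0, 0, -1], [0, -0.1, 0, 0, 0, 0, -1], [0, 0, 0, 0, 0, 0, -1]])

```text
time: 9.68
tool_pos: [0.6213, -0.0039, 0.0849]
tool_rot: [-0.024, 0.905, 0.053, 0.422]
contact_force: [1.8, -6.0, -2.6]
gripper_width: -0.003
grasp_force: 3.0
```

```bash
python3 -c "
from h import *
rep()
A=cur()
from math import radians as r
# arc steps: rotate tool rigidly about hinge by +phi after raising to the lip
h=np.array([-.128+.180*np.cos(.14),0,.105])
print(rows(A,target(22,tip(A)[1],82,40),8))
"
```

```text
t9.68 tip [ 23.4 -36.5  72.7  40.    0.1] F(mach) [ 1.1 -6.2 -2.6] j [-0.24 -0.1   2.25  1.05  0.31  0.31]
[0.078, -0.001, -0.089, -0.018, -0.004, 0.022]
```

Call:
move_arm(rows=[[0, -0.1, 0, 0, 0, 0, -1], [0, -0.1, 0, 0, 0, 0, -1], [0, -0.1, 0, 0, 0, 0, -1], [0, 0, 0, 0, 0, 0, -1]])

```text
time: 10.02
tool_pos: [0.6212, -0.0015, 0.0851]
tool_rot: [-0.024, 0.905, 0.052, 0.423]
contact_force: [1.4, -7.6, -2.3]
gripper_width: -0.001
grasp_force: 3.6
```

Call:
move_arm(rows=[[0, -0.1, 0, 0, 0, 0, -1], [0, -0.1, 0, 0, 0, 0, -1], [0, 0, 0, 0, 0, 0, -1]])

```text
time: 10.27
tool_pos: [0.621, 0.0002, 0.0853]
tool_rot: [-0.023, 0.904, 0.052, 0.423]
contact_force: [1.3, -8.7, -2.1]
gripper_width: 0.004
grasp_force: 4.0
```

```bash
python3 -c "
from h import *
rep()
A=cur()
print(rows(A,target(23,tip(A)[1],82,40),8))
"
```

```text
t10.27 tip [ 23.6 -32.4  73.1  39.9   0. ] F(mach) [ 0.3 -8.8 -2.1] j [-0.23 -0.11  2.25  1.04  0.3   0.32]
[0.081, -0.0, -0.078, -0.003, -0.011, 0.02]
```

Call:
move_arm(rows=[[0.08, 0, -0.065, 0, 0, 0, -1], [0.08, 0, -0.065, 0, 0, 0, -1], [0.08, 0, -0.065, 0, 0, 0, -1], [0.08, 0, -0.065, 0, 0, 0, -1], [0.08, 0, -0.065, 0, 0, 0, -1], [0, 0, 0, 0, 0, 0, -1]])

```text
time: 10.77
tool_pos: [0.6197, 0.0008, 0.0886]
tool_rot: [-0.024, 0.905, 0.053, 0.421]
contact_force: [-0.4, -8.4, -3.6]
gripper_width: -0.002
grasp_force: 4.0
```

Call:
move_arm(rows=[[0.08, 0, -0.065, 0, 0, 0, -1], [0.08, 0, -0.065, 0, 0, 0, -1], [0, 0, 0, 0, 0, 0, -1]])

```text
time: 11.02
tool_pos: [0.6194, 0.001, 0.0902]
tool_rot: [-0.024, 0.905, 0.053, 0.421]
contact_force: [-0.5, -9.2, -4.5]
gripper_width: 0.002
grasp_force: 4.0
```

```bash
python3 -c "
from h import *
rep()"
```

```text
t11.02 tip [ 22.1 -31.4  78.   40.1   0.2] F(mach) [-1.6 -9.1 -4.5] j [-0.23 -0.12  2.25  0.99  0.31  0.37]
```

Call:
move_arm(rows=[[0.08, 0, -0.06, 0, 0, 0, -1], [0.08, 0, -0.06, 0, 0, 0, -1], [0.08, 0, -0.06, 0, 0, 0, -1], [0, 0, 0, 0, 0, 0, -1]])

```text
time: 11.35
tool_pos: [0.6193, 0.0012, 0.0928]
tool_rot: [-0.025, 0.905, 0.053, 0.42]
contact_force: [-2.3, -7.9, -3.7]
gripper_width: -0.002
grasp_force: 4.1
```

Call:
move_arm(rows=[[0.08, 0, -0.06, 0, 0, 0, -1], [0.08, 0, -0.06, 0, 0, 0, -1], [0.08, 0, -0.06, 0, 0, 0, -1], [0, 0, 0, 0, 0, 0, -1]])

```text
time: 11.68
tool_pos: [0.6185, 0.0015, 0.0943]
tool_rot: [-0.025, 0.906, 0.053, 0.419]
contact_force: [-2.8, -8.9, -6.7]
gripper_width: -0.004
grasp_force: 3.8
```

```bash
python3 -c "
from h import *
rep()"
```

```text
t11.68 tip [ 21.1 -30.7  82.   40.3   0.2] F(mach) [-3.8 -8.5 -6.7] j [-0.23 -0.13  2.25  0.96  0.32  0.41]
```

Call:
move_arm(rows=[[0.1, 0, -0.07, 0, -0.3, 0, -1], [0.1, 0, -0.07, 0, -0.3, 0, -1], [0.1, 0, -0.07, 0, -0.3, 0, -1], [0.1, 0, -0.07, 0, -0.3, 0, -1], [0, 0, 0, 0, 0, 0, -1]])

```text
time: 12.1
tool_pos: [0.618, 0.0019, 0.0979]
tool_rot: [-0.025, 0.911, 0.054, 0.409]
contact_force: [-5.0, -8.2, -7.4]
gripper_width: -0.002
grasp_force: 3.9
```

```bash
python3 -c "
from h import *
rep()"
```

```text
t12.10 tip [ 20.4 -30.3  85.3  41.7   0.3] F(mach) [-5.9 -7.6 -7.4] j [-0.23 -0.14  2.24  0.85  0.34  0.52]
```

Call:
move_arm(rows=[[0.1, 0, -0.07, 0, -0.3, 0, -1], [0.1, 0, -0.07, 0, -0.3, 0, -1], [0.1, 0, -0.07, 0, -0.3, 0, -1], [0, 0, 0, 0, 0, 0, -1]])

```text
time: 12.43
tool_pos: [0.6179, 0.0021, 0.1009]
tool_rot: [-0.025, 0.914, 0.054, 0.401]
contact_force: [-7.5, -9.1, -7.1]
gripper_width: -0.001
grasp_force: 3.9
```

```bash
python3 -c "
from h import *
rep()
f=manip.grab_frame('side');cv2.imwrite('pics/c3.png',cv2.resize(f['img'][110:260,210:410],None,fx=4,fy=4,interpolation=2))"
```

```text
t12.43 tip [ 20.1 -30.   88.   42.7   0.4] F(mach) [-8.4 -8.2 -7.1] j [-0.22 -0.15  2.23  0.78  0.36  0.59]
```

View pics/c3.png

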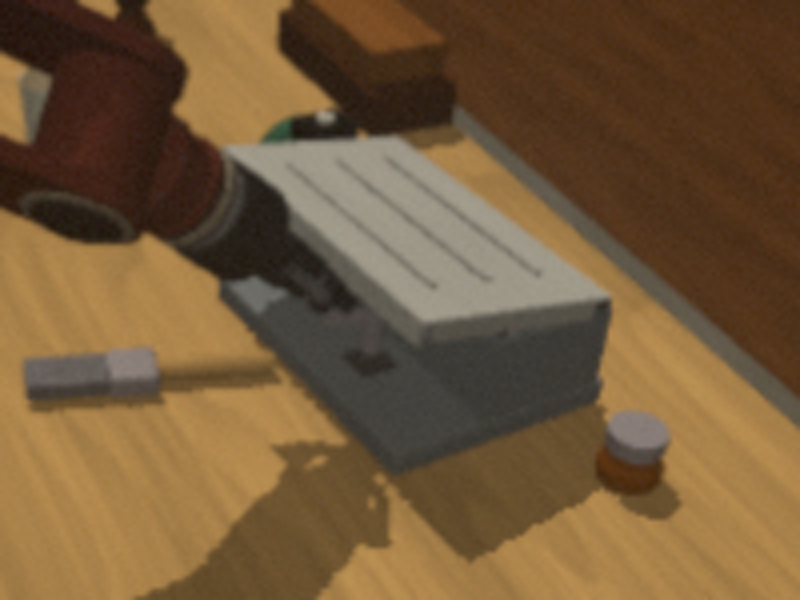

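Call:
move_arm(rows=[[0.12, 0, -0.05, 0, -0.3, 0, -1], [0.12, 0, -0.05, 0, -0.3, 0, -1], [0.12, 0, -0.05, 0, -0.3, 0, -1], [0, 0, 0, 0, 0, 0, -1]])

```text
time: 12.82
tool_pos: [0.6182, 0.0028, 0.1032]
tool_rot: [-0.025, 0.918, 0.055, 0.392]
contact_force: [-6.8, -7.6, -10.7]
gripper_width: -0.0
grasp_force: 4.1
```

```bash
python3 -c "
from h import *
rep()"
```

```text
t12.82 tip [ 20.2 -29.3  90.1  43.7   0.5] F(mach) [ -7.6  -6.8 -10.7] j [-0.22 -0.15  2.22  0.71  0.38  0.65]
```

Call:
move_arm(rows=[[0.12, 0, -0.05, 0, -0.3, 0, -1], [0.12, 0, -0.05, 0, -0.3, 0, -1], [0.12, 0, -0.05, 0, -0.3, 0, -1], [0, 0, 0, 0, 0, 0, -1]])

```text
time: 13.15
tool_pos: [0.6188, 0.0032, 0.1059]
tool_rot: [-0.025, 0.921, 0.055, 0.384]
contact_force: [-10.0, -8.7, -8.8]
gripper_width: 0.001
grasp_force: 4.3
```

```bash
python3 -c "
from h import *
rep()"
```

```text
t13.15 tip [ 20.6 -29.   92.5  44.7   0.5] F(mach) [-10.9  -7.5  -8.8] j [-0.22 -0.15  2.21  0.66  0.4   0.71]
```

Call:
move_arm(rows=[[0.11, 0.02, -0.1, 0, -0.3, 0, -1], [0.11, 0.02, -0.1, 0, -0.3, 0, -1], [0.11, 0.02, -0.1, 0, -0.3, 0, -1], [0, 0, 0, 0, 0, 0, -1]])

```text
time: 13.48
tool_pos: [0.6197, 0.0028, 0.1117]
tool_rot: [-0.025, 0.924, 0.056, 0.377]
contact_force: [-13.6, -7.9, -3.6]
gripper_width: 0.005
grasp_force: 3.1
```

```bash
python3 -c "
from h import *
rep()"
```

```text
t13.48 tip [ 21.3 -29.5  98.1  45.6   0.5] F(mach) [-14.4  -6.3  -3.6] j [-0.22 -0.16  2.2   0.61  0.42  0.77]
```

Call:
move_arm(rows=[[0.11, 0.02, -0.1, 0, -0.3, 0, -1], [0.11, 0.02, -0.1, 0, -0.3, 0, -1], [0.11, 0.02, -0.1, 0, -0.3, 0, -1], [0, 0, 0, 0, 0, 0, -1]])

```text
time: 13.82
tool_pos: [0.6204, 0.0025, 0.1169]
tool_rot: [-0.024, 0.927, 0.056, 0.37]
contact_force: [-13.4, -5.4, -2.1]
gripper_width: -0.001
grasp_force: 2.5
```

```bash
python3 -c "
from h import *
rep()"
```

```text
t13.82 tip [ 21.8 -29.9 103.1  46.4   0.5] F(mach) [-13.9  -3.8  -2.1] j [-0.21 -0.16  2.19  0.56  0.45  0.81]
```

```bash
python3 -c "
from h import *
rep()
f=manip.grab_frame('side');cv2.imwrite('pics/c4.png',cv2.resize(f['img'][125:215,250:370],None,fx=6.6,fy=6.6,interpolation=2))"
```

```text
t13.82 tip [ 21.8 -29.9 103.1  46.4   0.5] F(mach) [-13.9  -3.8  -2.1] j [-0.21 -0.16  2.19  0.56  0.45  0.81]
```

View pics/c4.png

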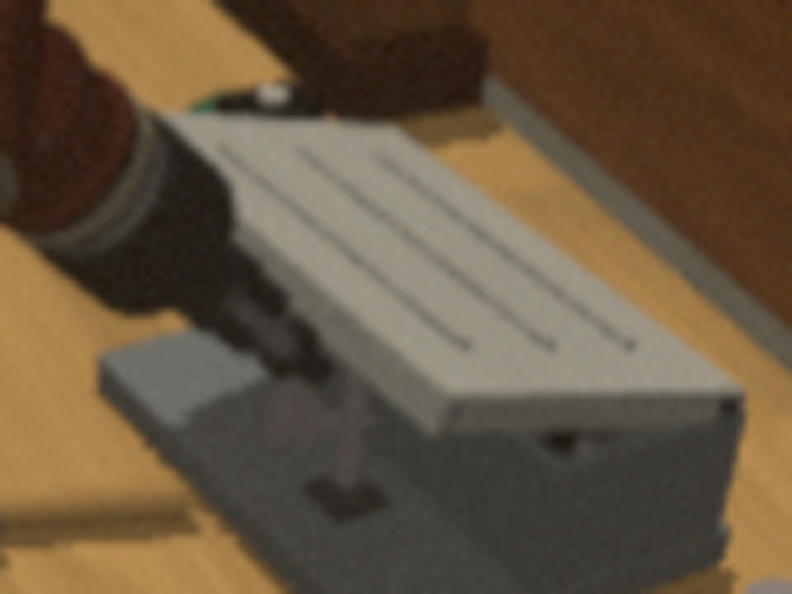

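```bash
cat >> h.py <<'E'
def hoodpt(phi,y,u,w): # u from hinge to front mm along sheet, w above sheet mid mm
    b=.14+phi; Hx=-.128+.178; p=np.array([Hx-(u*np.cos(b)+w*np.sin(b)*-1*-1)/1e3, y/1e3, .105+(u*np.sin(b)+w*np.cos(b))/1e3])
    p[0]=Hx+(-u*np.cos(b)+w*np.sin(b))/1e3
    return Rm@p+[M[0],M[1],0]
E
python3 -c "
from h import *
f=manip.grab_frame('side')
for p in (0,.04,.08,.12,.16,.2): print(p,proj(f,[hoodpt(p,-140,180,2),hoodpt(p,-140,180,-16),hoodpt(p,-140,0,2)]).round(1).tolist(), hoodpt(p,0,180,-16)[2])"
```

```text
0 [[314.4, 194.1], [313.0, 199.6], [362.6, 185.4]] 0.11427430469656037
0.04 [[315.1, 191.9], [313.4, 197.5], [362.6, 185.4]] 0.12148382413203841
0.08 [[315.8, 189.6], [313.9, 195.2], [362.6, 185.4]] 0.1286669729652668
0.12 [[316.7, 187.3], [314.6, 193.0], [362.7, 185.4]] 0.1358122596904357
0.16 [[317.6, 185.0], [315.3, 190.7], [362.7, 185.4]] 0.14290825337303142
0.2 [[318.6, 182.6], [316.1, 188.4], [362.7, 185.4]] 0.14994360193689305
```

```bash
cat >> h.py <<'E'
def pose(phi,tau,s,y=-30):
    b=.14+phi;t=np.radians(tau); L=np.array([178-180*np.cos(b)-16*np.sin(b),105+180*np.sin(b)-16*np.cos(b)])
    P=L-11*np.array([np.sin(t),np.cos(t)])+s*np.array([np.cos(t),-np.sin(t)])
    return target(P[0],y,P[1],tau)
E
python3 -c "
from h import *
print(tip(pose(.16,46.4,42)))
K=[(.16,46.4,42),(.25,50,38),(.4,56,36),(.6,64,35),(.8,72,34),(1.0,80,34),(1.15,86,34)]
for a,b in zip(K,K[1:]):
    N=int(np.ceil((b[0]-a[0])/.025)); print(a,b,N,rows(pose(*a),pose(*b),N),tip(pose(*b)))"
```

```text
[ 22.3 -30.  104.9  46.4  -0. ]
(0.16, 46.4, 42) (0.25, 50, 38) 4 [0.309, 0.0, -0.339, 0.0, -0.9, -0.0] [ 21.4 -30.  122.5  50.   -0. ]
(0.25, 50, 38) (0.4, 56, 36) 7 [0.305, -0.0, -0.245, -0.0, -0.857, -0.0] [ 26.4 -30.  147.8  56.   -0. ]
(0.4, 56, 36) (0.6, 64, 35) 8 [0.37, 0.0, -0.243, 0.0, -1.0, -0.0] [ 39.7 -30.  178.3  64.    0. ]
(0.6, 64, 35) (0.8, 72, 34) 9 [0.341, 0.0, -0.195, 0.0, -0.889, 0.0] [ 59.  -30.  205.2  72.    0. ]
(0.8, 72, 34) (1.0, 80, 34) 8 [0.395, -0.0, -0.181, -0.0, -1.0, -0.0] [ 83.4 -30.  226.5  80.    0. ]
(1.0, 80, 34) (1.15, 86, 34) 6 [0.404, 0.0, -0.159, 0.0, -1.0, -0.0] [104.1 -30.  238.8  86.    0. ]
```

Call:
move_arm(rows=[[0.3, 0, -0.36, 0, -0.9, 0, -1], [0.31, 0, -0.34, 0, -0.9, 0, -1], [0.31, 0, -0.34, 0, -0.9, 0, -1], [0.31, 0, -0.34, 0, -0.9, 0, -1]])

```text
time: 14.25
tool_pos: [0.6219, 0.0025, 0.1377]
tool_rot: [-0.022, 0.937, 0.056, 0.343]
contact_force: [2.2, 0.3, -5.7]
gripper_width: -0.002
grasp_force: 2.3
```

```bash
python3 -c "
from h import *
rep()"
```

```text
t14.25 tip [ 22.5 -30.1 123.2  49.8   0.5] F(mach) [ 2.2  0.1 -5.7] j [-0.2  -0.18  2.15  0.41  0.54  0.96]
```

Call:
move_arm(rows=[[0.3, 0, -0.25, 0, -0.86, 0, -1], [0.3, 0, -0.25, 0, -0.86, 0, -1], [0.3, 0, -0.25, 0, -0.86, 0, -1], [0.3, 0, -0.25, 0, -0.86, 0, -1]])

```text
time: 14.58
tool_pos: [0.6259, 0.0024, 0.1546]
tool_rot: [-0.02, 0.947, 0.056, 0.316]
contact_force: [-2.4, 2.4, -4.3]
gripper_width: -0.007
grasp_force: 2.1
```

```bash
python3 -c "
from h import *
rep()"
```

```text
t14.58 tip [ 25.6 -30.6 139.4  53.1   0.4] F(mach) [-2.1  2.6 -4.3] j [-0.19 -0.18  2.1   0.32  0.63  1.06]
```

Forces dropped to about 6 N; the hood follows. Continuing the swing.

Call:
move_arm(rows=[[0.3, 0, -0.25, 0, -0.86, 0, -1], [0.3, 0, -0.25, 0, -0.86, 0, -1], [0.3, 0, -0.25, 0, -0.86, 0, -1], [0.37, 0, -0.24, 0, -1, 0, -1], [0.37, 0, -0.24, 0, -1, 0, -1], [0.37, 0, -0.24, 0, -1, 0, -1]])

```text
time: 15.08
tool_pos: [0.6355, 0.0023, 0.1804]
tool_rot: [-0.016, 0.961, 0.057, 0.272]
contact_force: [-2.7, 1.0, -4.4]
gripper_width: 0.001
grasp_force: 2.0
```

```bash
python3 -c "
from h import *
rep()"
```

```text
t15.08 tip [ 33.6 -31.8 164.2  58.4   0.2] F(mach) [-2.6  1.3 -4.4] j [-0.18 -0.16  2.    0.22  0.78  1.16]
```

Call:
move_arm(rows=[[0.37, 0, -0.24, 0, -1, 0, -1], [0.37, 0, -0.24, 0, -1, 0, -1], [0.37, 0, -0.24, 0, -1, 0, -1], [0.37, 0, -0.24, 0, -1, 0, -1], [0.37, 0, -0.24, 0, -1, 0, -1]])

```text
time: 15.5
tool_pos: [0.6458, 0.0033, 0.2001]
tool_rot: [-0.014, 0.971, 0.057, 0.23]
contact_force: [-1.4, -0.2, -4.7]
gripper_width: -0.004
grasp_force: 1.8
```

```bash
python3 -c "
from h import *
rep()"
```

```text
t15.50 tip [ 42.5 -32.1 183.2  63.4   0.2] F(mach) [-1.4 -0.  -4.7] j [-0.16 -0.11  1.91  0.16  0.9   1.22]
```

Call:
move_arm(rows=[[0.34, 0, -0.2, 0, -0.9, 0, -1], [0.34, 0, -0.2, 0, -0.9, 0, -1], [0.34, 0, -0.2, 0, -0.9, 0, -1], [0.34, 0, -0.2, 0, -0.9, 0, -1], [0.34, 0, -0.2, 0, -0.9, 0, -1], [0.34, 0, -0.2, 0, -0.9, 0, -1], [0.34, 0, -0.2, 0, -0.9, 0, -1], [0.34, 0, -0.2, 0, -0.9, 0, -1], [0.34, 0, -0.2, 0, -0.9, 0, -1]])

```text
time: 16.25
tool_pos: [0.6666, 0.006, 0.2283]
tool_rot: [-0.01, 0.985, 0.058, 0.16]
contact_force: [-2.3, -0.3, -3.8]
gripper_width: 0.003
grasp_force: 1.7
```

```bash
python3 -c "
from h import *
rep()"
```

```text
t16.25 tip [ 6.110e+01 -3.160e+01  2.103e+02  7.150e+01  2.000e-01] F(mach) [-2.3 -0.  -3.8] j [-0.13 -0.02  1.74  0.09  1.1   1.29]
```

Call:
move_arm(rows=[[0.4, 0, -0.18, 0, -1, 0, -1], [0.4, 0, -0.18, 0, -1, 0, -1], [0.4, 0, -0.18, 0, -1, 0, -1], [0.4, 0, -0.18, 0, -1, 0, -1], [0.4, 0, -0.18, 0, -1, 0, -1]])

```text
time: 16.67
tool_pos: [0.6833, 0.008, 0.2426]
tool_rot: [-0.007, 0.991, 0.058, 0.117]
contact_force: [-2.0, -0.9, -3.4]
gripper_width: 0.0
grasp_force: 1.6
```

```bash
python3 -c "
from h import *
rep()
f=manip.grab_frame('side');cv2.imwrite('pics/c5.png',cv2.resize(f['img'][80:230,230:430],None,fx=4,fy=4,interpolation=2))"
```

```text
t16.67 tip [ 7.620e+01 -3.160e+01  2.242e+02  7.650e+01  1.000e-01] F(mach) [-2.1 -0.6 -3.4] j [-0.12  0.06  1.63  0.06  1.22  1.32]
```

View pics/c5.png

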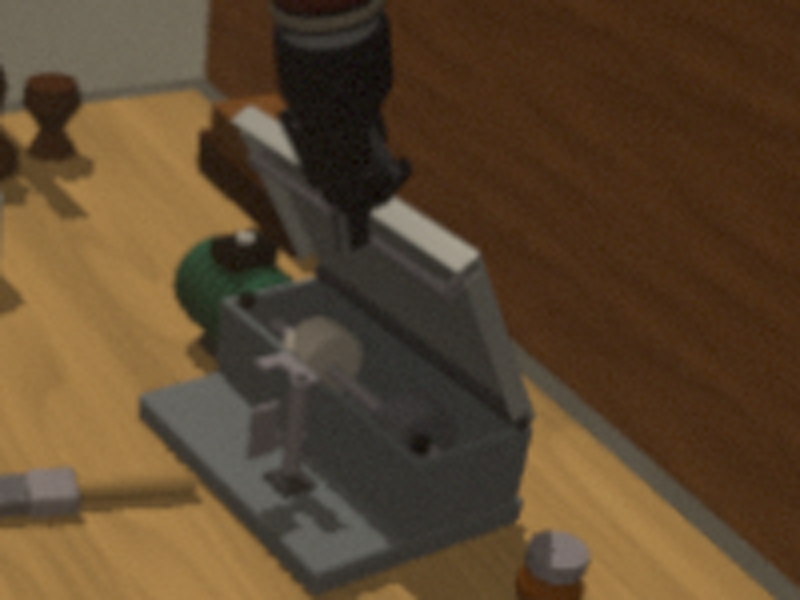

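Call:
move_arm(rows=[[0.4, 0, -0.17, 0, -1, 0, -1], [0.4, 0, -0.17, 0, -1, 0, -1], [0.4, 0, -0.17, 0, -1, 0, -1], [0.4, 0, -0.17, 0, -1, 0, -1], [0.4, 0, -0.16, 0, -1, 0, -1], [0.4, 0, -0.16, 0, -1, 0, -1]])

```text
time: 17.22
tool_pos: [0.7048, 0.0105, 0.2568]
tool_rot: [-0.004, 0.996, 0.059, 0.065]
contact_force: [-2.5, -0.1, -2.8]
gripper_width: 0.002
grasp_force: 1.5
```

```bash
python3 -c "
from h import *
rep()"
```

```text
t17.22 tip [ 9.59e+01 -3.15e+01  2.38e+02  8.25e+01  1.00e-01] F(mach) [-2.5  0.2 -2.8] j [-0.1   0.16  1.49  0.03  1.36  1.35]
```

Call:
move_arm(rows=[[0.35, 0, -0.15, 0, -0.8, 0, -1], [0.35, 0, -0.15, 0, -0.8, 0, -1], [0.35, 0, -0.15, 0, -0.8, 0, -1], [0.2, 0, -0.1, 0, -0.4, 0, -1], [0, 0, 0, 0, 0, 0, -1]])

```text
time: 17.63
tool_pos: [0.7169, 0.012, 0.2641]
tool_rot: [-0.003, 0.997, 0.059, 0.042]
contact_force: [-0.8, 0.3, -0.8]
gripper_width: 0.005
grasp_force: 0.5
```

```bash
python3 -c "
from h import *
from scipy.optimize import minimize
rep();A=cur();t=tip(A);print([ (p,tip(pose(p,t[3],34))) for p in (1.1,1.15,1.2)])"
```

```text
t17.63 tip [ 1.073e+02 -3.140e+01  2.452e+02  8.520e+01  1.000e-01] F(mach) [-0.8  0.4 -0.8] j [-0.09  0.21  1.42  0.02  1.43  1.36]
[(1.1, array([ 96.3, -30. , 235.2,  85.2,   0. ])), (1.15, array([104.6, -30. , 238.7,  85.2,   0. ])), (1.2, array([113.1, -30. , 241.8,  85.2,   0. ]))]
```

Call:
move_arm(rows=[[-0.3, 0, 0, 0, 0, 0, -1], [-0.8, 0, 0, 0, 0, 0, -1], [-1.5, 0, 0, 0, 0, 0, -1], [-1.5, 0, -0.5, 0, 0, 0, -1], [-2, 0, -1, 0, 0, 0, -1], [-2, 0, -1, 0, 0, 0, -1], [-2, 0, -1, 0, 0, 0, -1], [-2, 0, -1, 0, 0, 0, -1], [-2, 0, -1, 0, 0, 0, -1], [0, 0, 0, 0, 0, 0, -1], [0, 0, 0, 0, 0, 0, -1], [0, 0, 0, 0, 0, 0, -1]])

```text
time: 18.63
tool_pos: [0.572, -0.0053, 0.307]
tool_rot: [-0.003, 0.997, 0.059, 0.042]
contact_force: [-0.8, 0.6, 0.6]
gripper_width: 0.002
grasp_force: 0.0
```

```bash
python3 -c "
from h import *
rep()
f=manip.grab_frame('side');cv2.imwrite('pics/c6.png',cv2.resize(f['img'],(768,576)))
for p in (.9,1,1.1,1.15,1.2,1.25): print(p,(proj(f,[hoodpt(p,-140,180,2),hoodpt(p,-140,180,-16),hoodpt(p,140,180,2)])*1.5).round(1).tolist())"
```

```text
t18.63 tip [-3.860e+01 -3.230e+01  2.881e+02  8.510e+01  1.000e-01] F(mach) [-0.7  0.7  0.6] j [-0.15 -0.15  1.72  0.02  1.49  1.3 ]
0.9 [[521.1, 217.8], [513.4, 224.2], [435.7, 161.2]]
1 [[529.0, 211.8], [521.0, 217.5], [442.3, 156.4]]
1.1 [[536.9, 206.6], [528.9, 211.5], [449.2, 152.2]]
1.15 [[540.9, 204.3], [532.9, 208.8], [452.7, 150.4]]
1.2 [[544.9, 202.3], [536.9, 206.3], [456.2, 148.8]]
1.25 [[548.8, 200.5], [540.9, 204.0], [459.7, 147.4]]
```

View pics/c6.png

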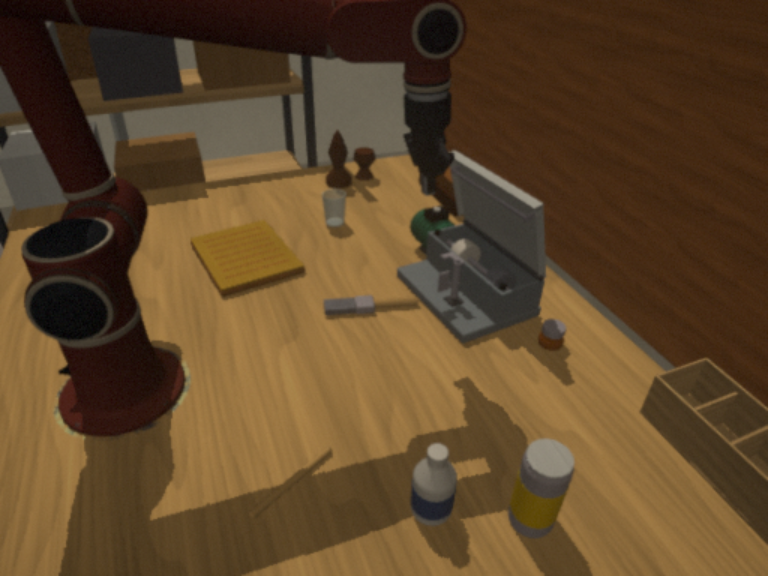

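The picture shows the hood standing open by itself. Its upper right corner is at (541,205), which gives about 1.15 rad, or 74° from level. The gripper is clear of it and the bystanders are where they were.

```bash
python3 -c "
from plant import manip
print(manip.job_done())"
```

```text
the job is handed in; nothing more can be done
None
```

The catch was pushed left and held aside while the hood was lifted. The hood now stands open by itself at about 74° from level, with the robot clear, contact forces read between moves at most about 16 N, and the other things on the bench where they were; the job was handed in at about 19 s.

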